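# Third hand: hold the end board on a casting frame

### The arm

A 6-joint arm with a two-finger parallel gripper is mounted at the origin on the work surface. World frame = base frame: x ahead of the robot, y to its left, z up, the work surface at z = 0. Lengths are in m, angles in rad, forces in N, time in s.
With the tool pointing down it reaches from about 0.35 to 0.725 m from the base axis. Payload 4.3 kg.
Tool frame: the origin (TCP) lies midway between the tips of the shut fingers; the grasp point (between the pads) lies 19 mm behind it; z points along the fingers, y is the line along which they close (so a half turn about z gives the same grasp; the last joint's range is limited). The gripper opens to 85 mm and grips with 20 to 120 N. Pads are 22 mm wide; open, the fingers measure 114 mm over their backs; the gripper's body (76 mm by 85 mm) begins 54 mm behind the grasp point. The pads swing forward as they close: fully open they stand 13 mm farther back than shut.
Start: joints at [-1.439, 0.377, 0.081, 1.274, 0, 1.46], TCP at [0.138, -0.558, 0.231] pointing down, gripper open.
Joint ranges: [-2.72, 2.72], [-0.84, 1.66], [-1.02, 1.22], [-1.77, 2.12], [-1.37, 1.28], [-3.14, 3.14]. Speed limits (rad/s): [2.57, 2.57, 3.14, 3.14, 3.14, 3.14].

### API

Orientations are given as a 3x3 rotation matrix whose columns are the frame's x, y, z axes.
In Python, from bench import readout, imaging, job_done gives the robot as it stands. The module is installed in compiled form; this text tells all that it offers.
- The arm moves only by the tool play_rows, never from a script. Its argument "plan" is text: rows parted by semicolons, each of 6 numbers parted by spaces: the shift along the tool's x, y, z in units of 50 mm (1.0 is 50 mm), then the turn, a rotation vector about the tool's x, y, z in units of 10 degrees (1.0 is 10 degrees). In form: x y z ax ay az; .... A call has 1 to 12 rows; each row shifts and turns the commanded pose from where the row before left it, along the tool's axes as they then stand; what a row does not reach is not made up. A row lasts 1/8 s, in which the tool goes at most 62.5 mm and 10.7 degrees, less where a joint would pass 70% of its speed; a pose out of reach is approached as far as the arm can. A call is refused whole if a number of a shift passes 1 or a number of a turn 1, either way. A call with a gripper value outside its range is refused whole. "claw" is the opening in per cent of the stroke, from 0 (shut) to 100 (fully open), set as the call begins (left out, the last holds). The fingers move at their own pace and stop on an object; "squeeze" is the grip in N (left out, the last holds). Time passes only in rows, so rows that do not move let the fingers close. It gives the time, the measured TCP pose, the force, the opening and the grip force at its end, in the units of the state.
- readout.state(): the state, without advancing time (a new reading comes with each control period).
- imaging.read_camera(name): name is "scene" or "top" or "wrist"; returns the picture (420x560x3 uint8, red, green, blue); there is no depth.
- imaging.camera_model(name): a dict with "fx", "fy", "cx", "cy" (pixels), "R" (3x3) and "t" (3): a world point X has camera coordinates R X + t. Camera axes: x right, y down, z forward; pixel columns grow to the right and rows downward; lengths in m; the calibration is good to about 2 mm. A picture is of the moment at which its call begins: read the wrist's pose just before it. camera_model takes no time and is no camera call; for the wrist camera it gives the pose at the moment of the call.
- job_done(): hands the job in; it is judged then, once.
The state is a dict: "t": time; "joint_pos": joint angles; "qvel": joint speeds; "joint_efforts": joint torques, N m; "ee_pos": TCP position; "tool_rot": TCP orientation; "contact_force": force on the tool from outside, world axes, zero at the start; "wrist_torque": the same for the moment, N m; "finger_gap": opening from 0.0 (shut) to 1.0 (fully open); "gripper_force": force on a finger pad.
Only numpy, scipy, OpenCV 4.12 (cv2) and the standard library are available. Lean on these libraries where they do the work, as an engineer would, in place of code of your own. Each camera call takes 0.05 s, during which the arm holds its last target. There are 200 camera calls.

### The job

From the compartmented tray take the end board that is as long as the casting frame is wide, stand it on the white base board across the frame's open end, its ends flush with the outsides of the two side walls, and press it squarely against both foam strips with a steady push of about 10 N, never squashing the foam hard (over 30 N), as a third hand for the modeller who will screw it on. Keep that push steady for at least three seconds and finish while still gripping and pressing the board there: do not let go. Do not touch the wax elephant inside the frame, and leave the other two boards, the spirit lamp and the screw jar where they stand.

Things in the scene. Friction and masses are not known exactly. Their poses are not given: they have to be found in the camera images.
- board_fit_mid (a point): centre of the end board that fits: a loose plywood board 18 mm thick (its x), 110 mm long (its y), 70 mm high (its z), about 90 g, with small dark screw holes at both ends; stands on edge in one compartment of the tray (which one varies), its centre 35 mm above its lower edge; both faces alike
- board_short_mid (a point): centre of a like board only 80 mm long (18 mm thick, 70 mm high) in another compartment: leave alone
- board_long_mid (a point): centre of a like board 140 mm long (18 mm thick, 70 mm high) in another compartment: leave alone
- tray: fixed brown wooden tray, 235 mm (x) by 170 mm (y), 30 mm high, walls 5 mm, floor 5 mm; two dividers as high as the walls make three compartments in a row along its x, centres 77 mm apart, one board standing freely in each about its middle; origin at the centre of its underside on the bench
- open_end (a point): middle of the open end of the casting frame, at the foot, on the upper face of the white base board: x points into the frame, y along the open end, z up. The free front faces of both foam strips lie at x = 0, so the board just touching them has its centre at x = -9 mm, y = 0, z = 35 mm (more x as the foam gives)
- frame: the casting frame: plywood walls 15 mm thick, 70 mm high, fixed on the base board, open on the side towards the robot; two side walls along x, 110 mm over their outsides, 80 mm apart, and a back wall whose inside is at x = 165 mm. The front end of each side wall carries a black foam strip 8 mm thick, 15 mm wide, 70 mm high. Origin and axes as open_end
- mould_base: white base board fixed on the bench, 270 mm (x) by 170 mm (y), 18 mm thick; reaches 85 mm out in front of the open end and 85 mm to each side of its middle; origin on the bench straight below open_end, same axes
- seal_left (a joint): how far the foam strip on the +y side wall is compressed, m: 0 free, 0.005 squashed flat; springy, about 2 N per mm, so 10 N shared by both strips is 2.5 mm on each
- seal_right (a joint): the same for the strip on the -y side wall
- wax_elephant: small turquoise wax elephant stuck to the base board inside the frame, 60 mm round foot, 51 mm high; origin at the centre of its foot, 98 mm inside the open end, on the middle line (its nearest point is 68 mm inside): do not touch
- lamp_mid (a point): glass spirit lamp with metal cap, 76 mm across, 96 mm high, loose on the bench between the tray and the frame; this point lies on its axis 35 mm up
- jar_mid (a point): amber glass jar of screws with a steel lid, 56 mm across, 62 mm high, loose on the bench between the tray and the frame; this point lies on its axis half-way up
Not all that is in view belongs to the job. Leave any purple look-alike of the part that bears board_fit_mid alone.

How it is judged:
By the outcome, as a careful person would: the job done as asked, in the order asked, and still so for the second after the job is handed in, while the arm keeps its last pose, push and grip.
It also fails if it takes over 58 s, if anything falls off the work surface, if the arm or the gripper's body presses on something with over 40 N, if the wrist force passes 120 N, or if a joint passes its speed limit or range.

## Working session

There is one attempt and no reset: what is moved stays moved. The work goes in short steps, Python scripts to look and compute and a tool call to move; the robot and the scene stay as the last step left them, time stands still between calls to the robot, and variables do not carry over. Pictures are saved under pics/ and viewed, at most 10 in all, crops included, and the job is handed in when it is done.

Besides the shell and the picture viewer there is one more tool, called after "Emit:" in YAML: its name, and indented under it one key for each argument. play_rows: Moves the arm, as the interface text tells. Its arguments: {"type":"object","properties":{"plan":{"type":"string"},"claw":{"type":"number"},"squeeze":{"type":"number"}},"required":["plan"]}

```bash
mkdir -p pics; python3 - <<'E'
from bench import readout, imaging
import cv2,numpy as np
s=readout.state();print({k:np.round(v,3).tolist() for k,v in s.items()})
for n in("scene","top"):
    cv2.imwrite(f"pics/{n}0.png",cv2.cvtColor(imaging.read_camera(n),cv2.COLOR_RGB2BGR)); m=imaging.camera_model(n);print(n,{k:np.round(v,4).tolist() for k,v in m.items()})
E
```

```text
{'t': 0.0, 'joint_pos': [-1.439, 0.378, 0.08, 1.274, -0.0, 1.461], 'qvel': [-0.002, 0.0, -0.0, -0.002, 0.002, -0.001], 'joint_efforts': [0.001, -46.36, 26.988, 0.021, 0.0, 0.0], 'ee_pos': [0.138, -0.558, 0.23], 'tool_rot': [[0.971, 0.239, -0.0], [0.239, -0.971, 0.002], [0.0, -0.002, -1.0]], 'contact_force': [-0.044, 0.562, -0.662], 'wrist_torque': [0.049, 0.016, -0.07], 'gripper_force': 0.0, 'finger_gap': 0.999}
scene {'fx': 394.2283, 'fy': 394.2283, 'cx': 284.3977, 'cy': 204.7603, 'R': [[0.1586, 0.9873, -0.0082], [0.7054, -0.1191, -0.6987], [-0.6908, 0.105, -0.7153]], 't': [-0.0774, -0.3244, 1.3899]}
top {'fx': 399.4589, 'fy': 399.4589, 'cx': 277.9962, 'cy': 194.8248, 'R': [[-0.0111, -0.9999, 0.0078], [-0.9991, 0.0108, -0.0404], [0.0403, -0.0083, -0.9992]], 't': [0.0023, 0.49, 1.1635]}
```

View pics/top0.png

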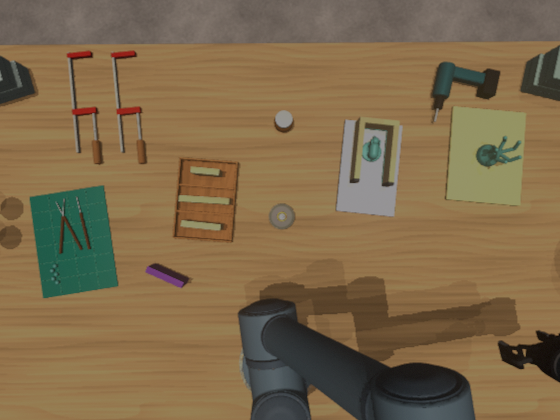

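View pics/scene0.png

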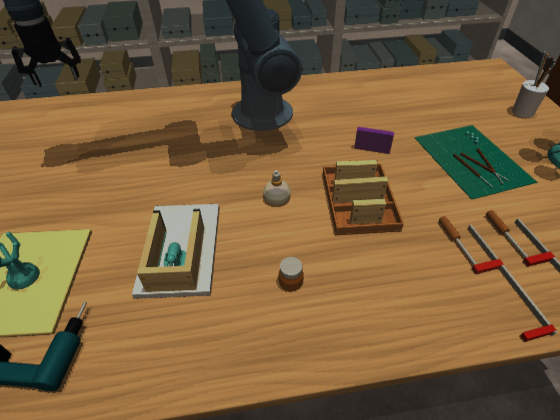

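The top view shows the tray at about (207,200). Its boards are short (205,171), long (204,200) and fitting (201,225), nearest the robot. The frame is at (375,155), open towards the robot, with the lamp at (282,216) and the jar at (284,121). Next I'll enlarge the tray and frame to get accurate corners.

```bash
python3 - <<'E'
import cv2,numpy as np
a=cv2.imread("pics/top0.png")
t=cv2.resize(a[205:245,170:245],None,fx=8,fy=8,interpolation=cv2.INTER_CUBIC)[:, :600]
f=cv2.resize(a[110:220,330:410],None,fx=5,fy=5,interpolation=cv2.INTER_CUBIC)
t=cv2.resize(t,(380,203)) if 0 else t[:, :]
c=np.zeros((560,790,3),np.uint8); c[:550,:400]=f; t=cv2.resize(a[150:245,172:242],None,fx=5.5,fy=5.5,interpolation=cv2.INTER_CUBIC); c[:t.shape[0],402:402+t.shape[1]]=t[:,:388]
cv2.imwrite("pics/crop1.png",c)
E
```

```text
(no output)
```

View pics/crop1.png

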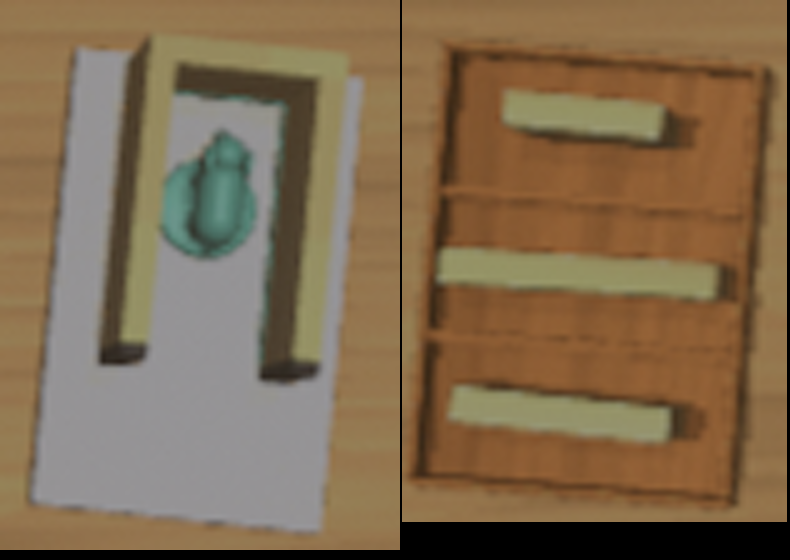

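```bash
cat >h.py <<'E'
import numpy as np,cv2
from bench import readout, imaging
def world(px,z,m):
    px=np.atleast_2d(px).astype(float)
    d=np.c_[(px[:,0]-m['cx'])/m['fx'],(px[:,1]-m['cy'])/m['fy'],np.ones(len(px))]@np.array(m['R'])
    c=-np.array(m['R']).T@np.array(m['t'])
    return c+d*((z-c[2])/d[:,2])[:,None]
def proj(X,m):
    X=np.atleast_2d(X);p=X@np.array(m['R']).T+np.array(m['t'])
    return np.c_[m['fx']*p[:,0]/p[:,2]+m['cx'],m['fy']*p[:,1]/p[:,2]+m['cy']]
E
python3 - <<'E'
from h import *
m=imaging.camera_model("top")
def c(p,s,o): return (np.array(p)+.5)/s-.5+np.array(o)
B=world(c([(75,48),(33,503),(322,530),(362,78)],5,(330,110)),.018,m)
F=world(c([(152,36),(122,343),(320,362),(348,55)],5,(330,110)),.088,m)
T=world(c(np.array([(452,386),(449,416),(668,440),(671,407)])-(402,0),5.5,(172,150)),.075,m)
Y=world(c(np.array([(450,45),(415,480),(733,503),(766,70)])-(402,0),5.5,(172,150)),.03,m)
def ang(v): return np.degrees(np.arctan2(v[1],v[0]))
for n,P in zip("BFTY",(B,F,T,Y)):
    print(n,P.mean(0).round(4),[round(np.linalg.norm((P[i]-P[(i+1)%4])[:2]),4) for i in range(4)],[round(ang(P[0]-P[1]),2),round(ang(P[3]-P[2]),2),round(ang(P[0]-P[3])-90,2),round(ang(P[1]-P[2])-90,2)])
    print(P[:,:2].round(4).tolist())
th=np.mean([ang(B[0]-B[1]),ang(B[3]-B[2]),ang(F[0]-F[1]),ang(F[3]-F[2])]);x=np.array([np.cos(np.radians(th)),np.sin(np.radians(th)),0])
print(th,"open_end from base",B.mean(0)-x*.05,"from frame back",F[[0,3]].mean(0)-x*.180)
print("lamp,jar",world([(282,216)],.05,m),world([(284,121)],.06,m))
E
```

```text
B [ 0.5674 -0.2712  0.018 ] [np.float64(0.269), np.float64(0.1695), np.float64(0.2672), np.float64(0.1701)] [np.float64(-6.26), np.float64(-6.38), np.float64(-6.55), np.float64(-5.97)]
[[0.7104, -0.2015], [0.443, -0.1722], [0.4254, -0.3408], [0.691, -0.3705]]
F [ 0.6097 -0.2763  0.088 ] [np.float64(0.1713), np.float64(0.1095), np.float64(0.1713), np.float64(0.1091)] [np.float64(-6.65), np.float64(-6.51), np.float64(-6.11), np.float64(-6.09)]
[[0.7006, -0.2318], [0.5304, -0.212], [0.5188, -0.3209], [0.689, -0.3403]]
T [0.4076 0.2129 0.075 ] [np.float64(0.0151), np.float64(0.1105), np.float64(0.0166), np.float64(0.1104)] [np.float64(-5.79), np.float64(-5.51), np.float64(-6.12), np.float64(-6.9)]
[[0.4214, 0.267], [0.4063, 0.2686], [0.3931, 0.1588], [0.4096, 0.1572]]
Y [0.4784 0.2048 0.03  ] [np.float64(0.2285), np.float64(0.1662), np.float64(0.2276), np.float64(0.1666)] [np.float64(-4.64), np.float64(-4.74), np.float64(-5.13), np.float64(-4.79)]
[[0.5995, 0.2784], [0.3717, 0.2969], [0.3579, 0.1313], [0.5846, 0.1125]]
-6.449441156291192 open_end from base [ 0.51776043 -0.26563186  0.018     ] from frame back [ 0.5159179  -0.26585278  0.088     ]
lamp,jar [[ 0.42830408 -0.01339819  0.05      ]] [[ 0.69717657 -0.02198353  0.06      ]]
```

Emit:
play_rows:
  plan: "0 0 0 0 0 -1;0 0 0 0 0 -1;0 0 0 0 0 -1;0 0 0 0 0 -1;0 0 0 0 0 -1;0 0 0 0 0 -1;0 0 0 0 0 -1;0 0 0 0 0 0;1 1 0 0 0 0;1 1 0 0 0 0;1 1 0 0 0 0;1 1 0 0 0 0"
  claw: 60

```text
t: 1.6
ee_pos: [0.3336, -0.4, 0.2312]
tool_rot: [[0.111, 0.994, 0.0], [0.994, -0.111, -0.0], [-0.0, 0.0, -1.0]]
contact_force: [0.9, -0.2, -0.8]
finger_gap: 0.598
gripper_force: 0.0
```

Emit:
play_rows:
  plan: "1 0 0 0 0 0;1 0 0 0 0 0;1 0 0 0 0 0;1 0 0 0 0 0;1 0 0 0 0 0;1 0 0 0 0 0;1 0 0 0 0 0;1 0 0 0 0 0;1 0 0 0 0 0;1 0 0 0 0 0;0.8 -0.3 0 0 0 0;0 0 0 0 0 0"

```text
t: 3.1
ee_pos: [0.3743, 0.139, 0.2311]
tool_rot: [[0.104, 0.995, -0.001], [0.995, -0.104, 0.0], [-0.0, -0.001, -1.0]]
contact_force: [-0.3, -0.3, -0.2]
finger_gap: 0.601
gripper_force: 0.0
```

Emit:
play_rows:
  plan: "0.75 0.26 0 0 0 0;0.8 0.26 0 0 0 0;0 0 0 0 0 0;0 0 0 0 0 0"

```text
t: 3.6
ee_pos: [0.4092, 0.2101, 0.231]
tool_rot: [[0.109, 0.994, -0.001], [0.994, -0.109, -0.001], [-0.001, -0.001, -1.0]]
contact_force: [-0.7, 0.1, -0.4]
finger_gap: 0.598
gripper_force: 0.0
```

```bash
python3 - <<'E'
from h import *
s=readout.state();print(s['ee_pos'])
m=imaging.camera_model("wrist");im=imaging.read_camera("wrist")
R=np.array(m['R']);print("cam",-R.T@m['t'],R[2])
Y=np.array([(.4214,.267),(.4063,.2686),(.3931,.1588),(.4096,.1572)]);print(proj(np.c_[Y,[.075]*4],m).round())
cv2.imwrite("pics/w1.png",cv2.cvtColor(im,cv2.COLOR_RGB2BGR))
E
```

```text
[0.40920876 0.21014911 0.23098192]
cam [0.41808541 0.28744788 0.37293501] [-0.03440894 -0.30269063 -0.95246754]
[[287. 130.]
 [270. 130.]
 [270. 240.]
 [286. 240.]]
```

View pics/w1.png

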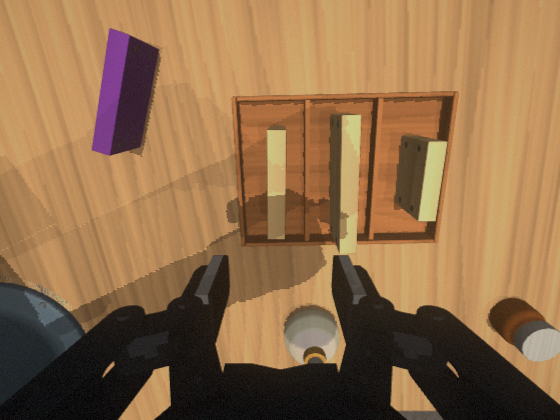

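The wrist view shows the fitting board's top with corners (267,129), (286,129), (267,240) and (285,240), close to my prediction. Its length separates it from the 140 mm board in the middle and the 80 mm board on the right.

```bash
python3 - <<'E'
from h import *
m=imaging.camera_model("wrist")
T=world([(286,129),(267,129),(267,240),(285.5,240)],.075,m);print(T.round(4),T.mean(0))
v=T[0]+T[1]-T[2]-T[3];print(np.linalg.norm(v)/2,np.degrees(np.arctan2(v[1],v[0]))-90)
s=readout.state();R=np.array(s['tool_rot']);d=T.mean(0)-s['ee_pos'];print("tool shift/50mm",R.T@d/.05, "tool yaw",np.degrees(np.arctan2(R[1,1],R[0,1])))
E
```

```text
[[0.4208 0.2678 0.075 ]
 [0.4033 0.2697 0.075 ]
 [0.3899 0.1593 0.075 ]
 [0.4088 0.1572 0.075 ]] [0.40569422 0.21347445 0.075     ]
0.11121658682117726 -6.5588460269351145
tool shift/50mm [ 0.06447294 -0.0730326   3.12135699] tool yaw -6.275972638174113
```

Emit:
play_rows:
  plan: "0.06 -0.06 0 0 0 0;0 0 0.8 0 0 0;0 0 0.8 0 0 0;0 0 0.8 0 0 0;0 0 0.5 0 0 0;0 0 0.5 0 0 0;0 0 0.3 0 0 0;0 0 0.22 0 0 0;0 0 0 0 0 0;0 0 0 0 0 0;0 0 0 0 0 0"

```text
t: 5.03
ee_pos: [0.4075, 0.2148, 0.036]
tool_rot: [[0.107, 0.994, 0.001], [0.994, -0.107, 0.0], [0.001, 0.001, -1.0]]
contact_force: [-0.2, 0.8, -0.6]
finger_gap: 0.601
gripper_force: 0.0
```

Emit:
play_rows:
  plan: "0 0 0 0 0 0;0 0 0 0 0 0;0 0 0 0 0 0;0 0 0 0 0 0;0 0 0 0 0 0;0 0 0 0 0 0;0 0 0 0 0 0;0 0 0 0 0 0"
  claw: 0
  squeeze: 60

```text
t: 6.02
ee_pos: [0.4069, 0.2147, 0.0355]
tool_rot: [[0.107, 0.994, 0.0], [0.994, -0.107, 0.0], [0.0, 0.0, -1.0]]
contact_force: [-0.2, -0.9, 4.8]
finger_gap: 0.203
gripper_force: 58.8
```

Emit:
play_rows:
  plan: "0 0 -0.5 0 0 0;0 0 -0.8 0 0 0;0 0 -1 0 0 0;0 0 -1 0 0 0;0 0 0 0 0 0;-0.8 0.2 0 0 0 0;-0.9 0.22 0 0 0 0;-0.9 0.22 0 0 0 0;-0.9 0.22 0 0 0 0;-0.9 0.22 0 0 0 0;-0.9 0.22 0 0 0 0;-0.9 0.22 0 0 0 0"

```text
t: 7.52
ee_pos: [0.4482, -0.1029, 0.1985]
tool_rot: [[0.107, 0.994, -0.003], [0.994, -0.107, 0.001], [0.001, -0.003, -1.0]]
contact_force: [1.1, 1.0, -0.7]
finger_gap: 0.205
gripper_force: 58.7
```

Emit:
play_rows:
  plan: "-0.9 0.22 0 0 0 0;-0.9 0.22 0 0 0 0;-0.9 0.22 0 0 0 0;-0.4 0.04 0 0 0 0;0 0 0 0 0 0;0 0 0 0 0 0;0 0 0 0 0 0"

```text
t: 8.4
ee_pos: [0.4672, -0.2582, 0.2002]
tool_rot: [[0.105, 0.994, -0.0], [0.994, -0.105, 0.001], [0.0, -0.0, -1.0]]
contact_force: [0.4, 0.1, -1.4]
finger_gap: 0.201
gripper_force: 58.7
```

```bash
python3 - <<'E'
from h import *
s=readout.state();print({k:np.round(s[k],4).tolist() for k in('t','ee_pos','tool_rot','finger_gap','contact_force')})
im=imaging.read_camera("wrist")
cv2.imwrite("pics/w2.png",cv2.cvtColor(im,cv2.COLOR_RGB2BGR))
E
```

```text
{'t': 8.4, 'ee_pos': [0.4672, -0.2582, 0.2002], 'tool_rot': [[0.1054, 0.9944, -0.0004], [0.9944, -0.1054, 0.0005], [0.0005, -0.0005, -1.0]], 'finger_gap': 0.2014, 'contact_force': [0.4416, 0.0555, -1.3999]}
```

View pics/w2.png

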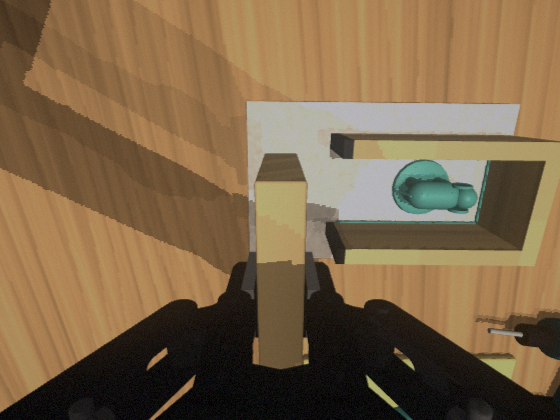

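The held board's top has its far (+y) end at (256–305,181) and its near end at y≈367. The frame shows its two black foam faces at about (340,147) and (335,240). I'll fit the frame pose and the board's offset in the grip from these pixels.

```bash
python3 - <<'E'
from h import *
from scipy.optimize import least_squares
m=imaging.camera_model("wrist");s=readout.state()
obs=np.array([(248,101),(517,103),(533,265),(525,241),(544,157),(355,158),(344,264)])
mod=np.array([(-85,85,0),(185,85,0),(180,-55,70),(165,-40,70),(165,40,70),(8,40,70),(8,-55,70)])/1000
def pose(p): c,q=np.cos(p[2]),np.sin(p[2]); return mod@np.array([[c,q,0],[-q,c,0],[0,0,1]])+[p[0],p[1],.018]
r=least_squares(lambda p:(proj(pose(p),m)-obs).ravel(),[.517,-.2657,-.11],loss='soft_l1',f_scale=2)
print(r.x,np.degrees(r.x[2]));print((proj(pose(r.x),m)-obs).round(1))
z=s['ee_pos'][2]+.0395
E=world([(256,181),(305,181),(303,367),(260,367)],z,m);R=np.array(s['tool_rot'])
print(((E-s['ee_pos'])@R).round(4)," bottom end",((world([(264,154),(299,154)],z-.07,m)-s['ee_pos'])@R).round(4))
E
```

```text
[ 0.51699972 -0.26479212 -0.10726466] -6.145812114514203
[[-3.3 -0.2]
 [ 3.6 -1.4]
 [ 2.2 -1. ]
 [-2.5  7.8]
 [ 1.9  1.6]
 [-3.   0. ]
 [ 0.4 -0.5]]
[[ 0.0543 -0.0079 -0.0395]
 [ 0.0543  0.0085 -0.0395]
 [-0.0234  0.0096 -0.0395]
 [-0.0235 -0.008  -0.0395]]  bottom end [[ 0.0534 -0.0087  0.0305]
 [ 0.0535  0.0104  0.0305]]
```

Emit:
play_rows:
  plan: "-0.01 0.4 0 0 0 0.02;0 0 0.6 0 0 0;0 0 0.6 0 0 0;0 0 0.6 0 0 0;0 0 0.5 0 0 0;0 0 0.4 0 0 0;0 0 0.2 0 0 0;0 0 0.06 0 0 0;0 0 0 0 0 0;0 0 0 0 0 0;0 0 0 0 0 0"

```text
t: 9.82
ee_pos: [0.4876, -0.2626, 0.053]
tool_rot: [[0.111, 0.994, 0.001], [0.994, -0.111, -0.001], [-0.001, 0.001, -1.0]]
contact_force: [0.3, 0.7, -0.5]
finger_gap: 0.203
gripper_force: 58.9
```

```bash
python3 - <<'E'
from h import *
s=readout.state();print({k:np.round(s[k],4).tolist() for k in('t','ee_pos','tool_rot','finger_gap','contact_force')})
im=cv2.cvtColor(imaging.read_camera("wrist"),cv2.COLOR_RGB2BGR);t=cv2.cvtColor(imaging.read_camera("top"),cv2.COLOR_RGB2BGR)
w=cv2.resize(im[60:310,230:480],None,fx=1.6,fy=1.6,interpolation=cv2.INTER_CUBIC)
t=cv2.resize(t[110:220,330:410],None,fx=4.8,fy=4.8,interpolation=cv2.INTER_CUBIC)
c=np.zeros((540,790,3),np.uint8);c[:w.shape[0],:w.shape[1]]=w;c[:t.shape[0],402:402+t.shape[1]]=t
cv2.imwrite("pics/w3.png",c)
E
```

```text
{'t': 9.825, 'ee_pos': [0.4876, -0.2626, 0.053], 'tool_rot': [[0.1106, 0.9939, 0.0011], [0.9939, -0.1106, -0.0008], [-0.0007, 0.0012, -1.0]], 'finger_gap': 0.2032, 'contact_force': [0.344, 0.7457, -0.4522]}
```

View pics/w3.png

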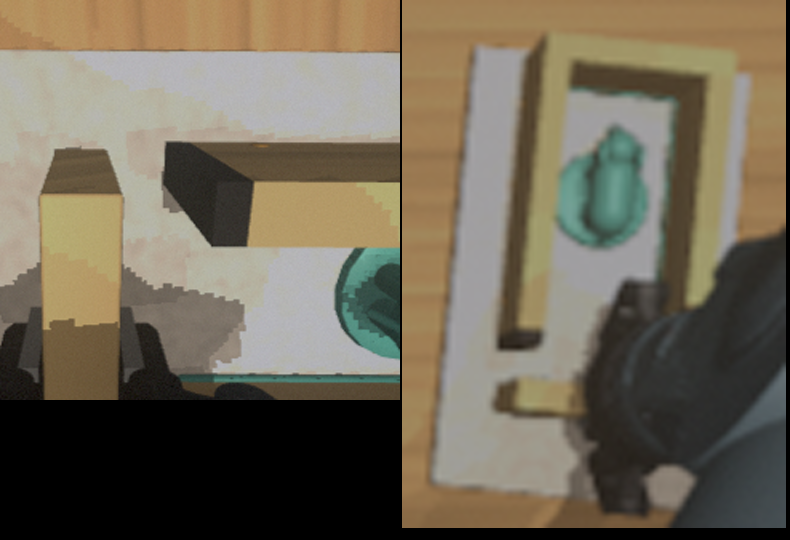

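```bash
python3 - <<'E'
from h import *
m=imaging.camera_model("wrist");s=readout.state();R=np.array(s['tool_rot']);e=s['ee_pos']
px=lambda l:(np.array(l)+.5)/1.6-.5+[230,60]
z=e[2]+.0395
f=lambda l,z:((world(px(l),z,m)-e)@R*1000).round(1).tolist()
print("board top",f([(41,194),(123,194)],z),"bottom",f([(54,149),(107,149)],z-.07))
print("wall top outer",f([(252,181),(400,181)],.088),"foam front top",f([(190,181),(214,246)],.088),"foot",f([(164,142)],.018),"base edge",f([(0,51),(400,52)],.018))
E
```

```text
board top [[54.3, -8.1, -39.5], [54.3, 9.0, -39.5]] bottom [[54.0, -9.0, 30.5], [54.0, 9.1, 30.5]]
wall top outer [[56.2, 37.1, -35.3], [56.2, 69.0, -35.3]] foam front top [[56.2, 23.7, -35.3], [41.4, 30.1, -35.3]] foot [[55.9, 29.2, 34.7]] base edge [[85.6, -26.6, 34.6], [85.4, 105.6, 34.7]]
```

Emit:
play_rows:
  plan: "0.034 0 0 0 0 0;0 0 0.04 0 0 0;0 0 0.03 0 0 0;0 0 0 0 0 0;0 0 0 0 0 0;0 0 0 0 0 0"

```text
t: 10.68
ee_pos: [0.4873, -0.2606, 0.0488]
tool_rot: [[0.111, 0.994, -0.0], [0.994, -0.111, -0.0], [-0.0, -0.0, -1.0]]
contact_force: [0.2, 0.5, -1.1]
finger_gap: 0.204
gripper_force: 58.8
```

Emit:
play_rows:
  plan: "0 0 0.01 0 0 0;0 0 0.01 0 0 0;0 0 0 0 0 0;0 0 0 0 0 0;0 0 0 0 0 0"

```text
t: 11.3
ee_pos: [0.4874, -0.2606, 0.0485]
tool_rot: [[0.111, 0.994, 0.0], [0.994, -0.111, -0.0], [-0.0, 0.0, -1.0]]
contact_force: [-2.1, 1.3, 4.6]
finger_gap: 0.199
gripper_force: 59.8
```

Emit:
play_rows:
  plan: "0 0 -0.006 0 0 0;0 0.1 0 0 0 0;0 0.1 0 0 0 0;0 0.08 0 0 0 0;0 0.06 0 0 0 0;0 0 0 0 0 0;0 0 0 0 0 0;0 0 0 0 0 0"

```text
t: 12.3
ee_pos: [0.5043, -0.2627, 0.0485]
tool_rot: [[0.111, 0.994, 0.0], [0.994, -0.111, -0.001], [-0.001, 0.0, -1.0]]
contact_force: [-1.6, -0.3, 5.3]
finger_gap: 0.201
gripper_force: 59.7
```

Emit:
play_rows:
  plan: "0 0.03 0 0 0 0;0 0.02 0 0 0 0;0 0 0 0 0 0;0 0 0 0 0 0;0 0 0 0 0 0"

```text
t: 12.92
ee_pos: [0.5063, -0.2629, 0.0485]
tool_rot: [[0.111, 0.994, -0.001], [0.994, -0.111, -0.001], [-0.001, -0.001, -1.0]]
contact_force: [-3.5, 0.5, 6.8]
finger_gap: 0.2
gripper_force: 59.7
```

Emit:
play_rows:
  plan: "0 0.03 -0.006 0 0 0;0 0.02 0 0 0 0;0 0 0 0 0 0;0 0 0 0 0 0;0 0 0 0 0 0"

```text
t: 13.55
ee_pos: [0.5083, -0.2631, 0.0485]
tool_rot: [[0.111, 0.994, -0.002], [0.994, -0.111, -0.0], [-0.001, -0.002, -1.0]]
contact_force: [-4.4, 0.6, 5.4]
finger_gap: 0.198
gripper_force: 59.8
```

```bash
python3 - <<'E'
from h import *
s=readout.state();print({k:np.round(s[k],4).tolist() for k in('t','ee_pos','tool_rot','wrist_torque','contact_force')})
im=cv2.cvtColor(imaging.read_camera("wrist"),cv2.COLOR_RGB2BGR)
cv2.imwrite("pics/w4.png",cv2.resize(im[80:280,230:430],None,fx=2.5,fy=2.5,interpolation=cv2.INTER_CUBIC))
E
```

```text
{'t': 13.55, 'ee_pos': [0.5083, -0.2631, 0.0485], 'tool_rot': [[0.1109, 0.9938, -0.0018], [0.9938, -0.1109, -0.0004], [-0.0006, -0.0017, -1.0]], 'wrist_torque': [0.1721, 0.9297, -0.0225], 'contact_force': [-4.3784, 0.579, 5.4228]}
```

View pics/w4.png

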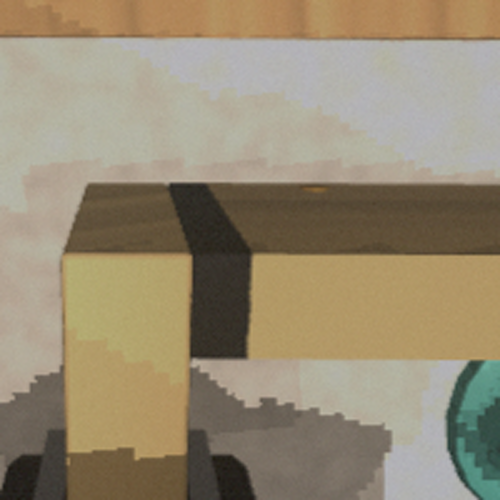

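The board's outer end is flush with the wall (both edges at row ≈255), and its face is just touching the foam, which is still about 8 mm thick. Next I'll press.

Emit:
play_rows:
  plan: "0 0 -0.006 0 0 0;0 0.02 0 0 0 0;0 0.02 0 0 0 0;0 0 0 0 0 0;0 0 0 0 0 0;0 0 0 0 0 0;0 0 0 0 0 0"

```text
t: 14.48
ee_pos: [0.5093, -0.2631, 0.0485]
tool_rot: [[0.111, 0.994, -0.004], [0.994, -0.111, -0.0], [-0.001, -0.004, -1.0]]
contact_force: [-9.0, -0.9, 7.3]
finger_gap: 0.204
gripper_force: 60.0
```

Emit:
play_rows:
  plan: "0 0 -0.008 -0.025 0 0;0 0.02 0 0 0 0;0 0 0 0 0 0;0 0 0 0 0 0;0 0 0 0 0 0;0 0 0 0 0 0"

```text
t: 15.22
ee_pos: [0.5096, -0.2632, 0.0485]
tool_rot: [[0.111, 0.994, -0.001], [0.994, -0.111, -0.001], [-0.001, -0.001, -1.0]]
contact_force: [-8.6, 0.3, 7.3]
finger_gap: 0.207
gripper_force: 60.0
```

Emit:
play_rows:
  plan: "0 0 -0.01 0 0 0;0 0.02 0 0 0 0;0 0 0 0 0 0;0 0 0 0 0 0;0 0 0 0 0 0;0 0 0 0 0 0"

```text
t: 15.98
ee_pos: [0.51, -0.2632, 0.0486]
tool_rot: [[0.112, 0.994, -0.002], [0.994, -0.112, -0.0], [-0.001, -0.002, -1.0]]
contact_force: [-9.1, -1.3, 4.7]
finger_gap: 0.206
gripper_force: 59.8
```

Emit:
play_rows:
  plan: "0 0.02 -0.003 -0.01 0 0;0 0.01 0 0 0 0;0 0 0 0 0 0;0 0 0 0 0 0;0 0 0 0 0 0;0 0 0 0 0 0"

```text
t: 16.73
ee_pos: [0.5104, -0.2632, 0.0485]
tool_rot: [[0.112, 0.994, -0.003], [0.994, -0.112, -0.001], [-0.001, -0.002, -1.0]]
contact_force: [-11.1, -1.4, 6.0]
finger_gap: 0.205
gripper_force: 59.9
```

```bash
python3 - <<'E'
from h import *
s=readout.state();print({k:np.round(s[k],4).tolist() for k in('t','ee_pos','tool_rot','wrist_torque','contact_force')})
im=cv2.cvtColor(imaging.read_camera("wrist"),cv2.COLOR_RGB2BGR);t=cv2.cvtColor(imaging.read_camera("scene"),cv2.COLOR_RGB2BGR)
c=np.zeros((500,800,3),np.uint8);c[:,:400]=cv2.resize(im[100:250,230:350],(400,500),interpolation=cv2.INTER_CUBIC)
c[:400,402:798]=cv2.resize(t[160:310,110:258],(396,400),interpolation=cv2.INTER_CUBIC)
cv2.imwrite("pics/w5.png",c)
E
```

```text
{'t': 16.725, 'ee_pos': [0.5104, -0.2632, 0.0485], 'tool_rot': [[0.1119, 0.9937, -0.0025], [0.9937, -0.1119, -0.0005], [-0.0008, -0.0024, -1.0]], 'wrist_torque': [-0.1166, 2.2297, -0.0793], 'contact_force': [-11.1042, -1.4014, 5.9867]}
```

View pics/w5.png

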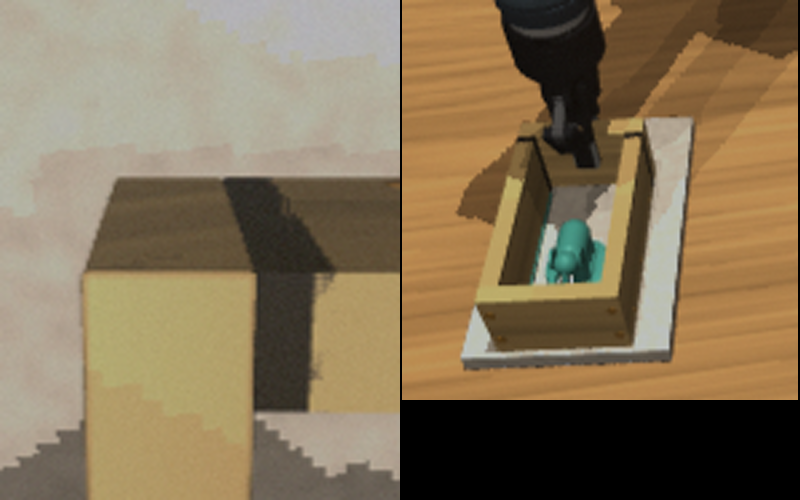

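The foam on the visible side is down from 8 mm to about 6 mm. The board is square and flush, and the elephant is clear of the gripper. Now I'll hold the push.

Emit:
play_rows:
  plan: "0 0 0 0 0 0;0 0 0 0 0 0;0 0 0 0 0 0;0 0 0 0 0 0;0 0 0 0 0 0;0 0 0 0 0 0;0 0 0 0 0 0;0 0 0 0 0 0;0 0 0 0 0 0;0 0 0 0 0 0;0 0 0 0 0 0;0 0 0 0 0 0"

```text
t: 18.32
ee_pos: [0.5104, -0.2632, 0.0485]
tool_rot: [[0.112, 0.994, -0.003], [0.994, -0.112, -0.0], [-0.001, -0.002, -1.0]]
contact_force: [-10.9, -2.3, 6.3]
finger_gap: 0.21
gripper_force: 59.9
```

Emit:
play_rows:
  plan: "0 0 0 0 0 0;0 0 0 0 0 0;0 0 0 0 0 0;0 0 0 0 0 0;0 0 0 0 0 0;0 0 0 0 0 0;0 0 0 0 0 0;0 0 0 0 0 0;0 0 0 0 0 0;0 0 0 0 0 0;0 0 0 0 0 0;0 0 0 0 0 0"

```text
t: 19.82
ee_pos: [0.5104, -0.2632, 0.0485]
tool_rot: [[0.112, 0.994, -0.002], [0.994, -0.112, -0.0], [-0.001, -0.002, -1.0]]
contact_force: [-10.9, -0.7, 5.8]
finger_gap: 0.204
gripper_force: 59.9
```

Emit:
play_rows:
  plan: "0 0 0 0 0 0;0 0 0 0 0 0;0 0 0 0 0 0;0 0 0 0 0 0;0 0 0 0 0 0;0 0 0 0 0 0;0 0 0 0 0 0;0 0 0 0 0 0;0 0 0 0 0 0;0 0 0 0 0 0;0 0 0 0 0 0;0 0 0 0 0 0"

```text
t: 21.32
ee_pos: [0.5104, -0.2632, 0.0486]
tool_rot: [[0.112, 0.994, -0.002], [0.994, -0.112, -0.0], [-0.001, -0.002, -1.0]]
contact_force: [-11.4, -1.0, 5.8]
finger_gap: 0.205
gripper_force: 59.9
```

Steady at about 11 N for 4.5 s, so I'm handing in.

```bash
python3 -c "
from bench import job_done
print(job_done())"
```

```text
the job is handed in; nothing more can be done
None
```

The 110 mm end board stands on the base board across the open end, flush at the one end I could see; it has been pressed with a steady 11 N or so at the wrist for over 4.5 s (about 9 N of it on the foam, by my estimate), is still gripped, and the job is handed in.

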